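Hang the guard door of the test bay and snap it shut

TASK

Take the guard door out of its rack and hang it, standing open, on the two hinge pins of the test bay, both knuckles fully down over their pins, and let go of it. Then take it again by its upright pull and swing it shut until the bar at its free end pushes past the sprung arm of the snap hook and the arm snaps closed behind it; let go and leave the things lying around undisturbed.

Things in the scene. Friction and masses are not known exactly. Their poses are not given: they have to be found in the camera images.
- door: Loose aluminium guard door with clear pane, 0.4 kg, upright. Origin: hinge axis at its underside; +z up, +y to the free end, -x front (pull side). Frame (mm): x -6..6, y 16..160, z 0..120; lift by the top rail (z 94..120) at y 88, near the centre of mass. In the rack its underside is 15 above the bench. Hung: door yaw minus bay yaw = opening, 0 shut, + towards the robot.
- knuckle_low (a point): Centre of the lower knuckle's hole at its underside (the door's origin). The two dark knuckles at the door's hinge edge are octagonal collars 22 mm wide and 16 mm high, with upright through holes 12 mm wide. Hung, the door has a little play and its free end may sag by about 7 mm.
- knuckle_high (a point): Centre of the upper knuckle's hole at its underside (90 mm above the door's origin).
- bar (a point): Middle of the upright steel bar, 8 mm thick, of the D-shaped ring on the door's free end: 200 mm from the hinge axis, 65 mm above the underside. The ring's level arms are 37 mm above and below this point and the clear gap between bar and door frame is 36 mm.
- pull_top (a point): Top centre of the door's pull: an upright round steel pin, 14 mm thick, in front of the door at x -48, y 140, z 136 mm in the door's frame. Its upper 46 mm are free all round; below it a small arm joins it to the door.
- pull: The same pull as a part of the door (it moves rigidly with it); its origin is the point pull_top.
- bay: Fixed test bay: grey base plate, roof on two rear posts. Origin: on the bench under the middle of the shut door; -x open front, +y from hinge axis (y -100 mm) to hook (y +100). Hinge post y -150..-126, 106 mm high. Roof 167 to 173 mm up, y -75..45, x -8 backwards: it lies over the shut door's top rail, which then cannot be held; the pull stands free in front of it.
- pin_low (a point): Foot of the lower hinge pin, on its bracket, 30 mm above the bench: the lower knuckle's underside rests here when hung. The greased pins are upright, 9 mm thick, 18 mm high, the top 6 mm tapered; each stands on a bracket 20 mm wide and 10 mm thick that comes from the hinge post.
- pin_high (a point): Foot of the upper hinge pin, 88 mm straight above pin_low (the upper knuckle hangs 2 mm above its bracket). Bring the door in from the front, raised: with its underside 20 to 58 mm above pin_low (best 30) both knuckles are above their pins and the lower one still below the upper bracket; it cannot come down from higher up.
- hook (a point): Middle of the inside of the fixed snap hook, 95 mm above the bench, axes as the bay's. It lies level: 8 mm round steel, mouth to -x, inside y -11..13 mm, closed end at x +27; a caught bar's centre lies at x -9..+23. The bar enters along +x; the arm clears it and snaps shut once the bar's centre is at about x +12.
- latch (a joint): Angle of the hook's sprung arm that closes its mouth, 24 mm long, hinged at x -16, y +15 mm from the point hook. 0 = closed, grows to 1.25 rad as it is pushed inwards (+x); it cannot open outwards. Pushing the bar through takes about 1 N at first and up to 3.5 N.
- rack: Fixed grey plastic rack, 70 x 130 mm, 47 mm high, with a slot 14 mm wide and 32 mm deep along its y axis in which the door stands, front to the rack's -x. Origin: centre of its underside.
- tool: Bystander: brass tool, a cylinder 38 mm thick and 210 mm long lying in a black cradle, its axis 40 mm above the bench. Origin on its axis, y along it. Leave it.
- meter: Bystander: orange meter lying flat, 160 x 85 x 36 mm. Origin: centre of its underside. Leave it.
- bottle: Bystander: small red bottle, 40 mm thick, 100 mm high. Origin: centre of its underside. Leave it.

How it is judged (in metres and radians):
On the way, in this order (a step that is already met when the one before it is completed fails the run):
1. the door hangs open on both pins, fully down, and is let go (horizontal distance between knuckle_low and pin_low below 0.004 m and horizontal distance between knuckle_high and pin_high below 0.004 m and z of knuckle_low in the frame of pin_low between -0.005 and 0.005 m and angle between door's own z axis and vertical below 0.06 rad and contact force between the fingers and door below 0.1 N and horizontal distance between bar and hook above 0.06 m), for 0.2 s.
2. the door is swung almost shut by its pull (contact force between the fingers and pull above 0.3 N and horizontal distance between bar and hook below 0.05 m), for 0.05 s.
At the end, for the whole second after the job is handed in: Door at rest on both pins: holes within 4 mm of the pin axis, lower knuckle within 5 mm of its bracket, tilt under 0.06 rad; its bar inside the snap hook (x -13 to +28, y -12 to +13 mm from its middle) and the sprung arm closed behind it (under 0.12 rad) (horizontal distance between knuckle_low and pin_low below 0.004 m and horizontal distance between knuckle_high and pin_high below 0.004 m and z of knuckle_low in the frame of pin_low between -0.005 and 0.005 m and angle between door's own z axis and vertical below 0.06 rad and x of bar in the frame of hook between -0.013 and 0.028 m and y of bar in the frame of hook between -0.012 and 0.013 m and value of joint latch below 0.12 rad and linear speed of door below 0.02 m/s); the robot touches nothing.
It fails at once if the brass tool, the meter or the bottle is moved by more than 20 mm (distance of any of tool, meter, bottle from where it was at the start of the episode above 0.02 m).
It also fails if it takes over 61 s, if anything falls off the work surface, if the arm or the gripper's body presses on something with over 40 N, if the wrist force passes 120 N, or if a joint passes its speed limit or range.

ROBOT

A 7-joint arm with a two-finger parallel gripper is mounted at the origin on the work surface. World frame = base frame: x ahead of the robot, y to its left, z up, the work surface at z = 0. Lengths are in m, angles in degrees, forces in N, time in s.
With the tool pointing down it reaches from about 0.4 to 0.85 m from the base axis. Payload 10.4 kg.
Tool frame: the origin (TCP) lies between the finger pads; the fingertips stand 17 mm ahead of it and the grasp point (between the pads) lies 2 mm behind it; z points along the fingers, x is the direction in which the jaws open and shut, and the axes are right-handed (so a half turn about z gives the same grasp; the last joint's range is limited). The gripper opens to 87 mm and grips with 3 to 60 N. Pads are 19 mm wide; open, the fingers measure 117 mm over their backs; the gripper's body (75 mm by 190 mm) begins 51 mm behind the grasp point.
Start: joints at [-67.586, 19.034, -3.707, 83.658, 1.238, 77.344, -5.071], TCP at [0.251, 0.572, 0.24] pointing down, gripper open.
Joint ranges: [-148.97, 148.97], [-28.65, 121.19], [-84.17, 76.75], [9.2, 138.47], [-72.65, 252.65], [3.7, 117.97], [-149.18, 149.18]. Speed limits (degrees/s): [127.2, 127.2, 159.86, 159.86, 180, 180, 180].

INTERFACE

Orientations are given as [roll, pitch, yaw] about the fixed x, y, z axes, in that order (R = Rz(yaw) Ry(pitch) Rx(roll)).
In Python, from workcell import sensors, viewer, job_done gives the robot as it stands.
- The arm moves only by the tool jog_arm, never from a script. Its argument "moves" is a list of rows, each a list of 6 numbers: the shift along the tool's x, y, z in units of 60 mm (1.0 is 60 mm), then the turn, a rotation vector about the tool's x, y, z in rad. In form: [[dx, dy, dz, rx, ry, rz], ...]. A call has 1 to 5 rows; each row shifts and turns the commanded pose from where the row before left it, along the tool's axes as they then stand; what a row does not reach is not made up. A row lasts 1/8 s, in which the tool goes at most 62.5 mm and 10.7 degrees, less where a joint would pass 70% of its speed; a pose out of reach is approached as far as the arm can. A call is refused whole if a number of a shift passes 1 or a number of a turn 0.188, either way. A call with a gripper value outside its range is refused whole. "hand" is the gripper's target within -1 to 1 (fully open at 1, half-way at 0, shut at -1), set as the call begins (left out, the last holds). The fingers move at their own pace and stop on an object; the grip force is fixed at half the most. Time passes only in rows, so rows that do not move let the fingers close. It gives the time, the measured TCP pose, the force and the opening at its end, in the units of the state.
- sensors.sense(): the state, without advancing time (a new reading comes with each control period).
- viewer.read_camera(name): name is "side" or "top" or "wrist"; returns a dict with "image" (400x640x3 uint8, red, green, blue), "K" (3x3 intrinsics, pixels), "T" (4x4, takes a point from camera to world coordinates). Camera axes: x right, y down, z forward; pixel columns grow to the right and rows downward; lengths in m; the calibration is good to about 2 mm. A picture is of the moment at which its call begins. There is no depth.
- job_done(): hands the job in, once; it reports no verdict.
The state is a dict: "clock": time; "qpos": joint angles; "qd": joint speeds; "joint_efforts": joint torques, N m; "position": TCP position; "eef_rot": TCP orientation; "force": force on the tool from outside, world axes, zero at the start; "torque": the same for the moment, N m; "grip_width": finger opening in m.
Only numpy, scipy, OpenCV 4.12 (cv2) and the standard library are available. Lean on these libraries where they do the work, as an engineer would, in place of code of your own. Each camera call takes 0.05 s, during which the arm holds its last target. There are 200 camera calls.

## Working session

There is one attempt and no reset: what is moved stays moved. The work goes in short steps, Python scripts to look and compute and a tool call to move; the robot and the scene stay as the last step left them, time stands still between calls to the robot, and variables do not carry over. Pictures are saved under pics/ and viewed, about 8 in all and at most 12, crops included, and the job is handed in when it is done.

Besides the shell and the picture viewer there is one more tool, called after "Emit:" by a JSON object that holds its "fn" and its "kwargs", one argument or row to a line. jog_arm: Moves the arm, as the interface text tells. Its arguments: {"type":"object","properties":{"moves":{"type":"array","items":{"type":"array","items":{"type":"number"}}},"hand":{"type":"number"}},"required":["moves"]}

```bash
ls; mkdir -p pics
cat > h.py <<'E'
import numpy as np, cv2, sys
sys.path.insert(0,'.')
from workcell import sensors, viewer, job_done
from scipy.spatial.transform import Rotation as R
def cam(n,fn=None):
    d=viewer.read_camera(n)
    np.savez(f'pics/{fn or n}.npz',**{k:np.array(d[k]) for k in('image','K','T')})
    cv2.imwrite(f'pics/{fn or n}.png',d['image'][:,:,::-1]); return d
def load(fn): return dict(np.load(f'pics/{fn}.npz'))
def proj(d,P):
    P=np.atleast_2d(P); T=np.linalg.inv(d['T']); c=P@T[:3,:3].T+T[:3,3]; u=c@d['K'].T; return u[:,:2]/u[:,2:]
def atz(d,uv,z):
    r=d['T'][:3,:3]@np.linalg.solve(d['K'],[uv[0],uv[1],1.]); o=d['T'][:3,3]; return o+r*(z-o[2])/r[2]
E
python3 - <<'E'
from h import *
s=sensors.sense(); print(s)
for n in('top','side','wrist'):
    d=cam(n,n+'0'); print(n,d['K'][0,0],d['T'].round(3).tolist())
a=cv2.imread('pics/top0.png');b=cv2.imread('pics/side0.png')
cv2.imwrite('pics/ts0.png',np.vstack([a,b])[:, :])
E
```

```text
pics
{'clock': 0.0, 'qpos': array([-67.58727186,  19.07182461,  -3.70575069,  83.70627799,
         1.23801943,  77.34151511,  -5.06918274]), 'qd': array([ 0.03333564, -0.01086926, -0.13737059,  0.01129169, -0.0039541 ,
        0.08039888,  0.04397927]), 'joint_efforts': array([ 1.01404999e-04, -6.23239017e+01,  2.48180033e-02, -3.89910793e+01,
       -6.13106531e-02,  3.96322820e-02,  7.36893162e-05]), 'position': array([0.25116877, 0.57192231, 0.23875322]), 'eef_rot': array([1.79995513e+02, 7.96394749e-02, 6.62939698e+01]), 'force': array([ 0.23815656, -1.0395186 , -0.39066289]), 'torque': array([-0.09375775,  0.02229232,  0.02284166]), 'grip_width': 0.08678428686656457}
top 505.2378797088064 [[-0.01, -0.995, 0.101, 0.376], [-1.0, 0.011, 0.013, -0.018], [-0.014, -0.101, -0.995, 1.641], [0.0, 0.0, 0.0, 1.0]]
side 408.643831379109 [[0.963, -0.157, 0.218, 0.324], [-0.268, -0.617, 0.74, -0.749], [0.019, -0.771, -0.636, 0.75], [0.0, 0.0, 0.0, 1.0]]
wrist 294.4030021740524 [[0.403, 0.875, 0.268, 0.177], [0.915, -0.384, -0.121, 0.605], [-0.003, 0.294, -0.956, 0.384], [0.0, 0.0, 0.0, 1.0]]
```

View pics/top0.png

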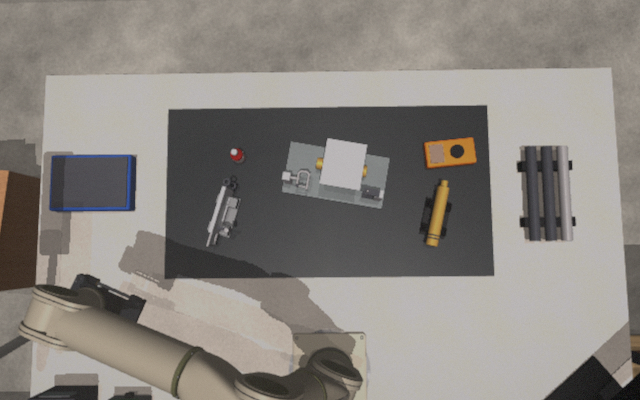

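View pics/side0.png

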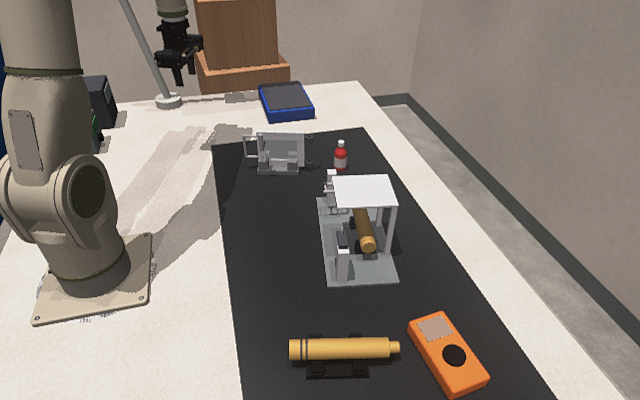

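Run:
```python
from h import *
a=cv2.imread('pics/top0.png');b=cv2.imread('pics/side0.png')
c=cv2.resize(a[165:255,190:260],None,fx=5.5,fy=5.5,interpolation=cv2.INTER_CUBIC)
e=cv2.resize(b[120:185,235:315],None,fx=5,fy=5,interpolation=cv2.INTER_CUBIC)
f=cv2.resize(a[130:215,275:400],(400,272),interpolation=cv2.INTER_CUBIC) #3.2
o=np.zeros((600,790,3),np.uint8); o[:495,:385]=c; o[:325,387:787]=e; o[328:600,387:787]=f
cv2.imwrite('pics/crop1.png',o)
```

```text
(no output)
```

View pics/crop1.png

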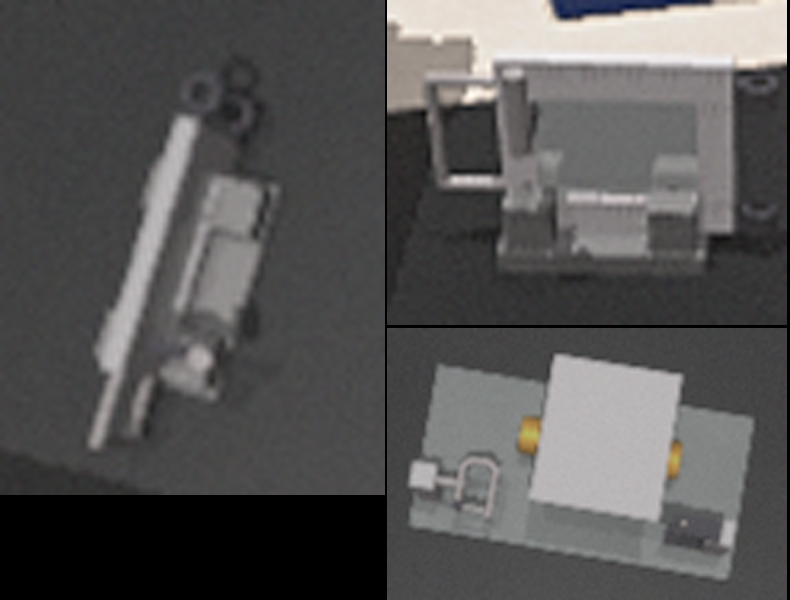

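```bash
cat >> h.py <<'E'
from scipy.optimize import least_squares
def fit(obs,x0,z0):
    # obs: list (cam dict, uv, local pt); pose x,y,yaw
    def f(p):
        c,s=np.cos(p[2]),np.sin(p[2]); M=np.array([[c,-s,0],[s,c,0],[0,0,1]])
        return np.concatenate([(proj(d,M@np.array(q)+[p[0],p[1],z0])[0]-uv) for d,uv,q in obs])
    r=least_squares(f,x0,loss='soft_l1'); return r.x, r.fun.reshape(-1,2)
def loc(p,z0,q):
    c,s=np.cos(p[2]),np.sin(p[2]); return np.array([[c,-s,0],[s,c,0],[0,0,1]])@np.array(q)+[p[0],p[1],z0]
E
python3 - <<'E'
from h import *
t=load('top0');s=load('side0')
T=lambda u,v:np.array([u/5.5+190,v/5.5+165]); S=lambda u,v:np.array([(u-387)/5+235,v/5+120]); B=lambda u,v:np.array([(u-387)/3.2+275,(v-328)/3.2+130])
o=[(t,T(201,91),[0,0,106]),(t,T(187,118),[0,16,120]),(t,T(108,366),[0,160,120]),(t,T(97,443),[0,200,106]),(t,T(200,357),[-48,140,136]),
(s,S(513,73),[-48,140,136]),(s,S(733,60),[0,16,120]),(s,S(497,60),[0,160,120]),(s,S(733,232),[0,16,0]),(s,S(757,80),[0,0,106]),(s,S(758,208),[0,0,16])]
o=[(d,u,np.array(q)/1000) for d,u,q in o]
p,r=fit(o,[.55,.25,1.26],.015); print(p,np.degrees(p[2])); print(r.round(1))
print('grasp',loc(p,.015,[0,.088,.107]))
o=[(t,B(530,497),[-8,45,173]),(t,B(662,520),[-8,-75,173]),(t,B(686,520),[0,-100,136]),(t,B(477,485),[0,101,95]),
(t,B(480,457),[31,101,95])]
o=[(d,u,np.array(q)/1000) for d,u,q in o]
p,r=fit(o,[.55,0,-.16],0); print(p,np.degrees(p[2])); print(r.round(1))
print('pin',loc(p,0,[0,-.1,.03]),'hook',loc(p,0,[0,.1,.095]))
E
```

```text
[0.58566653 0.304426   1.28128914] 73.41245988102261
[[ 0.7 -0.5]
 [ 0.7 -1. ]
 [ 0.8 -0. ]
 [ 0.  -1.1]
 [ 0.3 -0.6]
 [-0.6 -0.6]
 [-0.8 -0.3]
 [-1.5 -1.5]
 [-0.4 -1.5]
 [-0.2 -0. ]
 [-0.4 -0.7]]
grasp [0.50132868 0.32954823 0.122     ]
[ 0.57050276 -0.0242471  -0.19221589] -11.013159393863829
[[ 0.1 -0.4]
 [-0.8 -0.3]
 [-0.2  0.1]
 [ 0.   0.9]
 [ 1.  -0.1]]
pin [ 0.55139931 -0.12240544  0.03      ] hook [0.5896062  0.07391123 0.095     ]
```

```bash
cat >> h.py <<'E'
def to(target,yaw=None):
    """print shift in tool units and turn about tool z (tool pointing down) to target TCP"""
    s=sensors.sense(); M=R.from_euler('xyz',s['eef_rot'],degrees=True)
    d=M.inv().apply(np.array(target)-s['position'])/.06
    G=R.from_euler('xyz',[180,0,s['eef_rot'][2] if yaw is None else yaw],degrees=True)
    if yaw is not None:
        H=R.from_euler('xyz',[180,0,yaw+180],degrees=True)
        if (M.inv()*H).magnitude()<(M.inv()*G).magnitude(): G=H
    print('t',round(s['clock'],2),'pos',s['position'].round(4),s['eef_rot'].round(2),'w',round(s['grip_width'],4),'F',s['force'].round(2),'\n shift',d.round(3),'rot',(M.inv()*G).as_rotvec().round(4))
E
python3 -c "
from h import *
to([.5013,.3295,.23],73.4)"
```

```text
t 0.15 pos [0.2512 0.572  0.239 ] [1.800e+02 6.000e-02 6.629e+01] w 0.087 F [-0.01 -0.01 -0.36] 
 shift [-2.025  5.442  0.152] rot [-0.     0.001 -0.124]
```

Emit:
{"fn": "jog_arm", "kwargs": {
  "moves": [
    [-0.34,0.9,0.03,0,0,0],
    [-0.34,0.91,0.03,0,0,0],
    [-0.34,0.91,0.03,0,0,0],
    [-0.34,0.91,0.03,0,0,0],
    [-0.34,0.91,0.03,0,0,0]
  ],
  "hand": 1
}}

```text
clock: 0.78
position: [0.4608, 0.3678, 0.2304]
eef_rot: [-180.0, -0.0, 66.3]
force: [1.1, 0.8, 0.1]
grip_width: 0.0866
```

Emit:
{"fn": "jog_arm", "kwargs": {
  "moves": [
    [-0.325,0.9,0,0,0,0],
    [0,0,0,0,0,-0.124],
    [0,0,0,0,0,0],
    [0,0,0,0,0,0]
  ]
}}

```text
clock: 1.27
position: [0.5006, 0.3306, 0.2304]
eef_rot: [-180.0, -0.0, 73.3]
force: [0.1, 0.9, 0.0]
grip_width: 0.087
```

```bash
python3 -c "
from h import *
to([.5013,.3295,.12],73.4)
d=cam('wrist','w1')
p=[0.58567,0.30443,1.28129]
for q in [[0,.088,.12],[0,.16,.12],[0,.016,.12],[-.048,.14,.136],[0,0,.106],[0,.2,.106]]: print(q,proj(d,loc(p,.015,q)).round(1))
"
```

```text
t 1.27 pos [0.5006 0.3306 0.2304] [-1.7997e+02 -1.0000e-02  7.3340e+01] w 0.087 F [0.12 0.89 0.02] 
 shift [-0.015  0.018  1.84 ] rot [-0.0005 -0.0001 -0.001 ]
[0, 0.088, 0.12] [[317.6 207.6]]
[0, 0.16, 0.12] [[317.3 121.3]]
[0, 0.016, 0.12] [[317.8 280.6]]
[-0.048, 0.14, 0.136] [[254.1 149.6]]
[0, 0, 0.106] [[317.9 286.8]]
[0, 0.2, 0.106] [[317.3  68.7]]
```

View pics/w1.png

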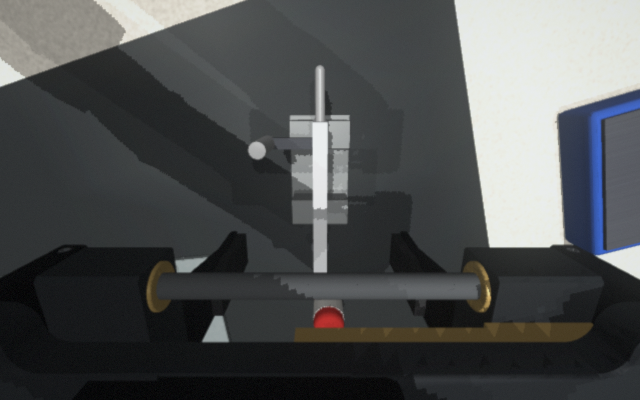

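Emit:
{"fn": "jog_arm", "kwargs": {
  "moves": [
    [0.0,0.02,0.6,0,0,0],
    [0,0,0.64,0,0,0],
    [0,0,0.6,0,0,0],
    [0,0,0,0,0,0]
  ]
}}

```text
clock: 1.82
position: [0.5005, 0.329, 0.1177]
eef_rot: [-179.8, 0.2, 73.4]
force: [0.3, 0.7, 0.2]
grip_width: 0.0871
```

Emit:
{"fn": "jog_arm", "kwargs": {
  "moves": [
    [0,0,0,0,0,0],
    [0,0,0,0,0,0],
    [0,0,0,0,0,0],
    [0,0,0,0,0,0],
    [0,0,0,0,0,0]
  ],
  "hand": -1
}}

```text
clock: 2.45
position: [0.5025, 0.3295, 0.1203]
eef_rot: [180.0, -0.0, 73.4]
force: [-0.1, 0.1, -0.4]
grip_width: 0.0453
```

Emit:
{"fn": "jog_arm", "kwargs": {
  "moves": [
    [0,0,0,0,0,0],
    [0,0,0,0,0,0]
  ]
}}

```text
clock: 2.7
position: [0.5024, 0.3295, 0.1201]
eef_rot: [-180.0, -0.0, 73.4]
force: [-0.1, -0.6, -0.1]
grip_width: 0.0251
```

Emit:
{"fn": "jog_arm", "kwargs": {
  "moves": [
    [0,0,0,0,0,0],
    [0,0,0,0,0,0],
    [0,0,0,0,0,0],
    [0,0,0,0,0,0]
  ]
}}

```text
clock: 3.2
position: [0.5025, 0.3295, 0.1202]
eef_rot: [180.0, -0.0, 73.4]
force: [0.4, 1.2, -1.2]
grip_width: 0.0113
```

Emit:
{"fn": "jog_arm", "kwargs": {
  "moves": [
    [0,0,-0.3,0,0,0],
    [0,0,-0.4,0,0,0],
    [0,0,-0.5,0,0,0],
    [0,0,-0.5,0,0,0],
    [0,0,0,0,0,0]
  ]
}}

```text
clock: 3.82
position: [0.5035, 0.3299, 0.2253]
eef_rot: [179.8, -0.2, 73.4]
force: [0.1, -0.3, -3.5]
grip_width: 0.0119
```

```bash
python3 -c "
from h import *
to([.5627,-.182,.31],73.4)"
```

```text
t 3.83 pos [0.5035 0.3299 0.2253] [179.84  -0.21  73.38] w 0.0119 F [ 0.13 -0.25 -3.46] 
 shift [-7.887  3.39  -1.432] rot [ 0.0028 -0.0037 -0.0003]
```

Emit:
{"fn": "jog_arm", "kwargs": {
  "moves": [
    [-0.2,0.1,-0.4,0,0,0],
    [-0.4,0.2,-0.5,0,0,0],
    [-0.6,0.25,-0.43,0,0,0],
    [-0.75,0.3,0,0,0,0],
    [-0.75,0.35,0,0,0,0]
  ]
}}

```text
clock: 4.45
position: [0.5246, 0.152, 0.301]
eef_rot: [-179.9, 0.0, 73.4]
force: [0.3, -0.1, -3.8]
grip_width: 0.0118
```

Emit:
{"fn": "jog_arm", "kwargs": {
  "moves": [
    [-0.75,0.35,0,0,0,0],
    [-0.75,0.35,0,0,0,0],
    [-0.75,0.35,0,0,0,0],
    [-0.75,0.3,0,0,0,0],
    [-0.75,0.3,0,0,0,0]
  ]
}}

```text
clock: 5.08
position: [0.5551, -0.0919, 0.3008]
eef_rot: [-179.9, 0.0, 73.4]
force: [1.1, 0.1, -3.7]
grip_width: 0.0118
```

Emit:
{"fn": "jog_arm", "kwargs": {
  "moves": [
    [-0.65,0.25,0,0,0,0],
    [-0.5,0.2,0,0,0,0],
    [-0.3,0.1,0,0,0,0],
    [0,0,0,0,0,0]
  ]
}}

```text
clock: 5.58
position: [0.5615, -0.1848, 0.3007]
eef_rot: [-179.9, 0.1, 73.2]
force: [0.1, 0.1, -4.1]
grip_width: 0.0115
```

Emit:
{"fn": "jog_arm", "kwargs": {
  "moves": [
    [0,0,0.3,0,0,0],
    [0,0,0.3,0,0,0],
    [0,0,0,0,0,0],
    [0,0,0,0,0,0]
  ]
}}

```text
clock: 6.08
position: [0.5626, -0.1828, 0.266]
eef_rot: [180.0, -0.0, 73.4]
force: [0.2, 0.3, -4.1]
grip_width: 0.012
```

```bash
python3 -c "
from h import *
to([.5627,-.182,.27],73.4)
d=cam('wrist','w2'); cam('top','t2'); cam('side','s2')
p=[.5705,-.0242,-.1922]
for q in [[0,-.1,.136],[0,-.1,.048],[-.008,-.075,.173],[-.008,.045,.173]]: print(q,proj(d,loc(p,0,q)).round(1))
"
```

```text
t 6.08 pos [ 0.5626 -0.1828  0.266 ] [ 1.800e+02 -1.000e-02  7.343e+01] w 0.012 F [ 0.2   0.34 -4.13] 
 shift [ 0.013 -0.002 -0.066] rot [ 0.     -0.0001  0.0005]
[0, -0.1, 0.136] [[376.4 166.7]]
[0, -0.1, 0.048] [[363.  153.1]]
[-0.008, -0.075, 0.173] [[415.2 162.7]]
[-0.008, 0.045, 0.173] [[565.5 148.3]]
```

View pics/w2.png

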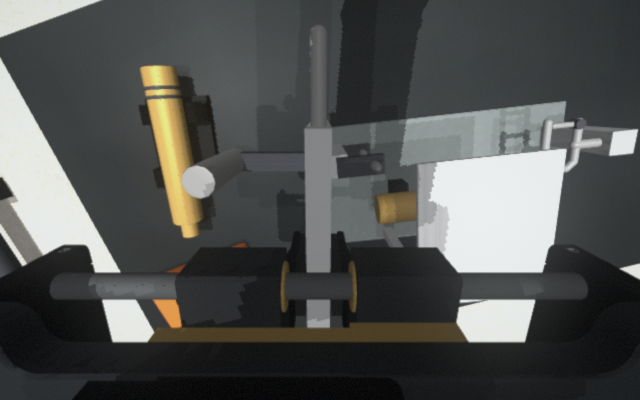

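```bash
python3 -c "
from h import *
a=cv2.imread('pics/w2.png')
g=lambda i:np.clip(255*(i/255.)**.6,0,255).astype(np.uint8)
A=cv2.resize(g(a[130:190,320:400]),None,fx=9,fy=9,interpolation=cv2.INTER_CUBIC)[:, :]
B=cv2.resize(g(a[20:200,175:345]),(340,360)) 
C=cv2.resize(g(a[95:190,510:640]),None,fx=2,fy=2)
o=np.zeros((600,800,3),np.uint8);o[:540,:450]=cv2.resize(g(a[135:189,345:390]),(450,540),interpolation=cv2.INTER_CUBIC);o[:360,455:795]=B;o[365:555,455:715]=C
cv2.imwrite('pics/crop2.png',o)"
```

```text
(no output)
```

View pics/crop2.png

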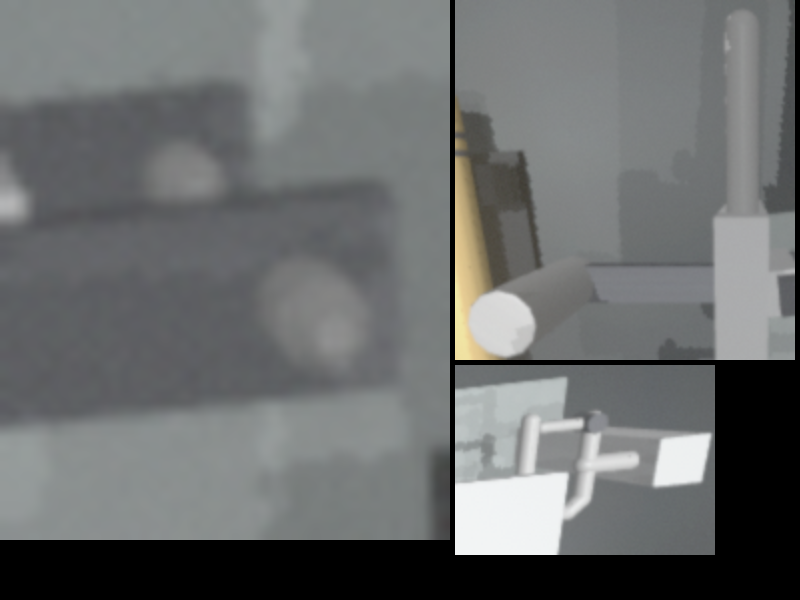

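```bash
python3 -c "
from h import *
d=load('w2')
P=np.array([atz(d,(378.5,168.5),.136)[:2],atz(d,(375.5,164.5),.118)[:2],atz(d,(364.5,152.2),.048)[:2]]);print(P.round(4))
o=[(d,np.array([304,126.5]),[-.006,.16,.12]),(d,np.array([332,126.5]),[.006,.16,.12]),(d,np.array([198.5,182]),[-.048,.14,.136]),(d,np.array([318.5,32]),[0,.2,.104])]
for z in(.159,.161,.163):
  p,r=fit(o,[.64,-.2,1.28],z);print(z,p.round(4),np.degrees(p[2]),r.round(1).tolist())
h=[.5896,.0739]
print(proj(d,[[.5896,.0739,.095]]))
"
```

```text
[[ 0.5537 -0.1208]
 [ 0.5533 -0.1203]
 [ 0.5508 -0.1203]]
0.159 [ 0.6459 -0.2072  1.2845] 73.59528859169308 [[0.2, 0.1], [-0.3, 0.0], [0.9, -1.8], [-0.8, 0.7]]
0.161 [ 0.6461 -0.2066  1.2875] 73.76797165767437 [[0.5, 0.5], [0.4, 0.3], [-0.3, -0.3], [-0.6, -0.4]]
0.163 [ 0.6459 -0.2067  1.2854] 73.64673034125619 [[0.5, 0.4], [0.9, 0.3], [-2.2, 0.4], [-0.2, -1.8]]
[[558.28657057 141.18237601]]
```

```bash
python3 -c "
from h import *
to([.421,-.0873,.266],73.43)
to([.421,-.0873,.165],73.43)"
```

```text
t 6.22 pos [ 0.5628 -0.1831  0.2665] [ 1.7994e+02 -1.0000e-02  7.3400e+01] w 0.0118 F [ 0.    0.13 -3.73] 
 shift [ 0.855 -2.721  0.006] rot [ 0.001  -0.0002 -0.0006]
t 6.22 pos [ 0.5628 -0.1831  0.2665] [ 1.7994e+02 -1.0000e-02  7.3400e+01] w 0.0118 F [ 0.    0.13 -3.73] 
 shift [ 0.855 -2.723  1.69 ] rot [ 0.001  -0.0002 -0.0006]
```

Emit:
{"fn": "jog_arm", "kwargs": {
  "moves": [
    [0.05,-0.4,0,0,0,0],
    [0.15,-0.6,0,0,0,0],
    [0.25,-0.7,0,0,0,0],
    [0.25,-0.6,0,0,0,0],
    [0.155,-0.42,0,0,0,0]
  ]
}}

```text
clock: 6.85
position: [0.4198, -0.0864, 0.2666]
eef_rot: [179.9, -0.1, 73.4]
force: [0.6, -0.1, -3.5]
grip_width: 0.0118
```

Emit:
{"fn": "jog_arm", "kwargs": {
  "moves": [
    [0,0,0.3,0,0,0],
    [0,0,0.5,0,0,0],
    [0,0,0.5,0,0,0],
    [0,0,0.39,0,0,0],
    [0,0,0,0,0,0]
  ]
}}

```text
clock: 7.48
position: [0.4199, -0.0874, 0.1638]
eef_rot: [-179.9, 0.0, 73.4]
force: [-0.5, 0.1, -2.7]
grip_width: 0.0117
```

```bash
python3 -c "
from h import *
to([.47,-.0967,.165],73.43); s=cam('side','s3');t=cam('top','t3')
p=[.5535-.0491,-.1206+.0094,np.radians(73.6)]
print(proj(s,[loc(p,.06,[0,0,.106]),loc(p,.06,[0,0,.016]),[.5535,-.1206,.136],[.5535,-.1206,.048]]))
a=cv2.imread('pics/s3.png');cv2.imwrite('pics/crop3.png',cv2.resize(a[160:310,230:430],(800,600),interpolation=cv2.INTER_CUBIC))"
```

```text
t 7.47 pos [ 0.4199 -0.0874  0.1638] [-1.7988e+02  3.0000e-02  7.3380e+01] w 0.0117 F [-0.48  0.15 -2.75] 
 shift [ 0.09   0.844 -0.022] rot [-0.002   0.0006 -0.0009]
[[318.90110933 217.24969551]
 [318.38912608 246.59531525]
 [341.20904411 226.49678009]
 [339.4208274  254.00776884]]
```

View pics/crop3.png

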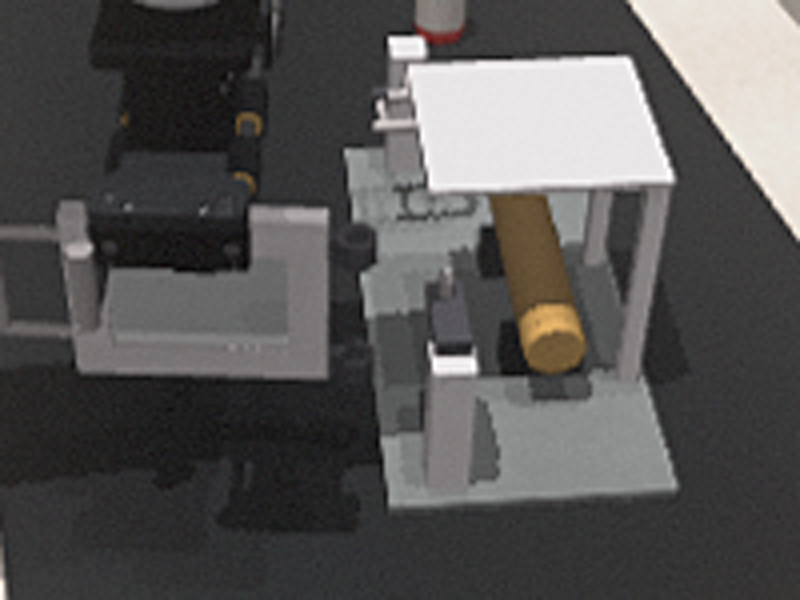

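Emit:
{"fn": "jog_arm", "kwargs": {
  "moves": [
    [0.03,0.25,0,0,0,0],
    [0.03,0.3,0,0,0,0],
    [0.03,0.29,0,0,0,0],
    [0,0,0,0,0,0],
    [0,0,0,0,0,0]
  ]
}}

```text
clock: 8.2
position: [0.4705, -0.0965, 0.1651]
eef_rot: [180.0, -0.0, 73.4]
force: [-0.4, 0.1, -3.9]
grip_width: 0.0116
```

```bash
python3 -c "
from h import *
to([.47,-.0967,.165],73.43); s=cam('side','s4');t=cam('top','t4')
p=[.5535,-.1206,np.radians(73.6)]
for c in(s,t): print(proj(c,[loc(p,.06,[0,0,.106]),loc(p,.06,[0,0,.016]),[.5535,-.1206,.136],[.5535,-.1206,.048],loc(p,.06,[-.048,.14,.136])]).round(1).tolist())
a=cv2.imread('pics/s4.png');b=cv2.imread('pics/t4.png')
o=np.zeros((600,800,3),np.uint8);o[:480,:400]=cv2.resize(a[200:280,300:366],(400,480),interpolation=cv2.INTER_CUBIC);o[:480,402:800]=cv2.resize(b[160:240,340:406],(398,480),interpolation=cv2.INTER_CUBIC)
cv2.imwrite('pics/crop4.png',o)"
```

```text
t 8.2 pos [ 0.4705 -0.0965  0.1651] [ 1.7998e+02 -2.0000e-02  7.3400e+01] w 0.0116 F [-0.41  0.14 -3.9 ] 
 shift [-0.006 -0.006  0.002] rot [ 0.0004 -0.0003 -0.0006]
[[341.9, 216.3], [340.0, 245.6], [341.2, 226.5], [339.4, 254.0], [274.2, 219.2]]
[[368.3, 188.2], [366.3, 191.7], [367.6, 189.4], [365.8, 192.7], [372.2, 238.4]]
```

View pics/crop4.png

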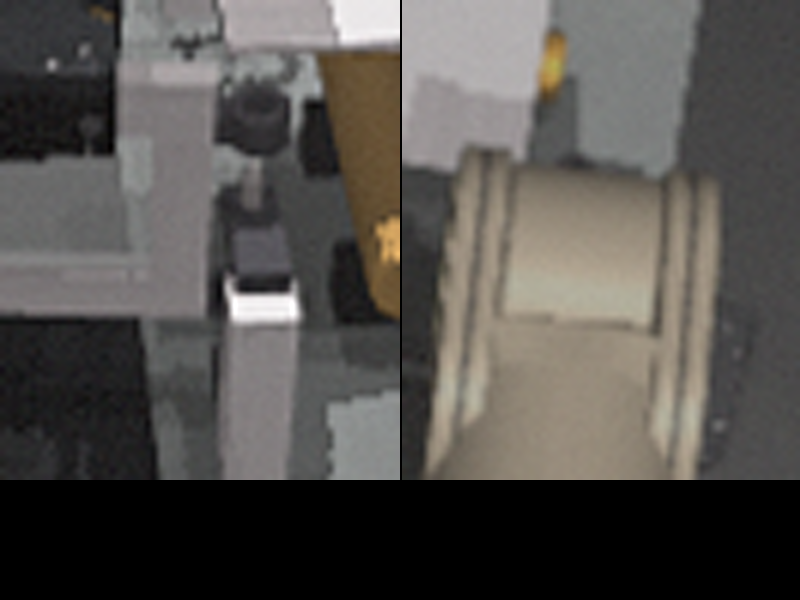

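Emit:
{"fn": "jog_arm", "kwargs": {
  "moves": [
    [-0.005,0,0.12,0,0,0],
    [0,0,0.12,0,0,0],
    [0,0,0.05,0,0,0],
    [0,0,0,0,0,0]
  ]
}}

```text
clock: 8.8
position: [0.4703, -0.0968, 0.1468]
eef_rot: [-180.0, 0.0, 73.4]
force: [-0.9, -0.4, -2.8]
grip_width: 0.0118
```

Emit:
{"fn": "jog_arm", "kwargs": {
  "moves": [
    [0,0,0.05,0,0,0],
    [0,0,0.05,0,0,0],
    [0,0,0,0,0,0]
  ]
}}

```text
clock: 9.18
position: [0.4704, -0.0968, 0.1409]
eef_rot: [-180.0, 0.0, 73.4]
force: [0.9, 0.1, -4.2]
grip_width: 0.0116
```

Emit:
{"fn": "jog_arm", "kwargs": {
  "moves": [
    [0,0,0.05,0,0,0],
    [0,0,0.03,0,0,0],
    [0,0,0,0,0,0]
  ]
}}

```text
clock: 9.55
position: [0.4704, -0.0968, 0.1362]
eef_rot: [-180.0, 0.0, 73.4]
force: [-0.6, 0.0, -4.0]
grip_width: 0.0121
```

Emit:
{"fn": "jog_arm", "kwargs": {
  "moves": [
    [0,0,0.02,0,0,0],
    [0,0,0,0,0,0],
    [0,0,0,0,0,0]
  ]
}}

```text
clock: 9.93
position: [0.4705, -0.0968, 0.1352]
eef_rot: [180.0, -0.0, 73.4]
force: [-0.1, 0.1, -4.3]
grip_width: 0.0117
```

Emit:
{"fn": "jog_arm", "kwargs": {
  "moves": [
    [0,0,0.02,0,0,0],
    [0,0,0.01,0,0,0],
    [0,0,0,0,0,0]
  ]
}}

```text
clock: 10.3
position: [0.4701, -0.0964, 0.1341]
eef_rot: [-179.9, -0.1, 73.4]
force: [-10.0, 2.5, 10.1]
grip_width: 0.0118
```

```bash
python3 -c "
from h import *
to([.4705,-.0968,.133],73.43); s=cam('side','s5')
p=[.5535,-.1206,np.radians(73.6)]
print(proj(s,[loc(p,.03,[0,0,.106]),loc(p,.03,[0,0,.016]),[.5535,-.1206,.136],loc(p,.03,[0,.016,0])]).round(1).tolist())
a=cv2.imread('pics/s5.png');
cv2.imwrite('pics/crop5.png',cv2.resize(a[200:280,260:366],(795,600),interpolation=cv2.INTER_CUBIC))"
```

```text
t 10.3 pos [ 0.4701 -0.0964  0.1341] [-1.7993e+02 -5.0000e-02  7.3400e+01] w 0.0118 F [-9.98  2.5  10.08] 
 shift [-0.005  0.009  0.019] rot [-0.0013 -0.0009 -0.0005]
[[341.2, 226.5], [339.4, 254.6], [341.2, 226.5], [332.4, 259.1]]
```

Emit:
{"fn": "jog_arm", "kwargs": {
  "moves": [
    [0,0,-0.015,0,0,0],
    [0,0,0,0,0,0],
    [0,0,0,0,0,0],
    [0,0,0,0,0,0],
    [0,0,0,0,0,0]
  ],
  "hand": 0
}}

```text
clock: 10.98
position: [0.4705, -0.0968, 0.1342]
eef_rot: [180.0, -0.0, 73.4]
force: [0.7, 0.7, 0.6]
grip_width: 0.0426
```

Emit:
{"fn": "jog_arm", "kwargs": {
  "moves": [
    [0,0,0,0,0,0],
    [0,0,-0.3,0,0,0],
    [0,0,-0.5,0,0,0],
    [0,0,-0.6,0,0,0],
    [0,0,0,0,0,0]
  ]
}}

```text
clock: 11.6
position: [0.4719, -0.097, 0.2207]
eef_rot: [179.7, -0.1, 73.4]
force: [-0.2, 0.2, -1.1]
grip_width: 0.0434
```

```bash
python3 -c "
from h import *
to([.4705,-.0968,.133],73.43); s=cam('side','s6');d=cam('wrist','w6')
p=[.5535,-.1206,np.radians(73.6)]
Q=[[0,0,.106],[0,0,.016],[0,.016,0],[0,.016,.12],[0,.16,.12],[-.048,.14,.136],[0,.2,.104]]
for c in (s,d): print(proj(c,[loc(p,.03,q) for q in Q]).round(1).tolist())
a=cv2.imread('pics/s6.png');b=cv2.imread('pics/w6.png')
o=np.vstack([cv2.resize(a[195:285,230:366],(480,318),interpolation=cv2.INTER_CUBIC),cv2.resize(b[:280,80:560],(480,280))])
cv2.imwrite('pics/crop6.png',o)"
```

```text
t 11.6 pos [ 0.4719 -0.097   0.2207] [ 1.7974e+02 -9.0000e-02  7.3390e+01] w 0.0434 F [-0.21  0.23 -1.09] 
 shift [-0.006 -0.03   1.462] rot [ 0.0045 -0.0016 -0.0007]
[[341.2, 226.5], [339.4, 254.6], [332.4, 259.1], [334.2, 221.6], [268.6, 220.1], [275.1, 229.9], [251.1, 225.0]]
[[319.3, 300.2], [319.1, 253.3], [319.0, 235.5], [319.3, 294.4], [318.7, 117.9], [247.1, 149.9], [318.4, 58.9]]
```

View pics/crop6.png

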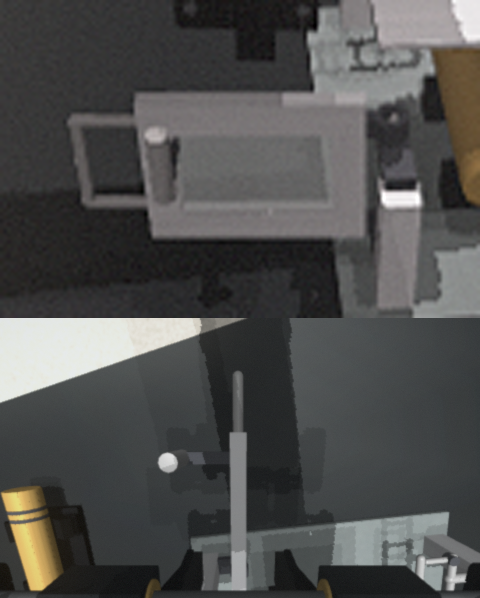

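```bash
python3 -c "
from h import *
d=load('w6');print(atz(d,(248,144.5),.162),atz(d,(248,144.5),.166))
p=[.5535,-.1206,np.radians(73.6)]
t=loc(p,.03,[-.048,.143,.113]);print(t); to(t,73.4)"
```

```text
[ 0.40262233 -0.12630044  0.162     ] [ 0.40243884 -0.12525693  0.166     ]
[ 0.40276571 -0.12627224  0.143     ]
t 11.7 pos [ 0.4705 -0.0968  0.218 ] [ 1.7999e+02 -2.0000e-02  7.3400e+01] w 0.0433 F [ 0.42 -0.44 -0.75] 
 shift [-0.794 -0.941  1.25 ] rot [ 0.0002 -0.0003  0.    ]
```

Emit:
{"fn": "jog_arm", "kwargs": {
  "moves": [
    [-0.3,-0.4,0,0,0,0],
    [-0.4,-0.4,0,0,0,0],
    [-0.094,-0.14,0,0,0,0],
    [0,0,0,0,0,0],
    [0,0,0,0,0,0]
  ],
  "hand": -0.3
}}

```text
clock: 12.32
position: [0.4035, -0.1258, 0.218]
eef_rot: [-180.0, 0.0, 73.4]
force: [0.6, 0.4, -0.4]
grip_width: 0.0304
```

```bash
python3 -c "
from h import *
t=[.4026,-.1263,.143]; to(t,73.4)
d=cam('wrist','w7');a=cv2.imread('pics/w7.png');print(proj(d,[[.4026,-.1263,.162],[.4026,-.1263,.145]]))
cv2.imwrite('pics/crop7.png',a[100:400,120:520])"
```

```text
t 12.32 pos [ 0.4035 -0.1258  0.218 ] [-1.7999e+02  1.0000e-02  7.3450e+01] w 0.0304 F [ 0.58  0.44 -0.39] 
 shift [-0.012 -0.011  1.25 ] rot [-0.0001  0.0002  0.0009]
[[317.46711136 222.70962839]
 [317.5548005  214.69132869]]
```

View pics/crop7.png

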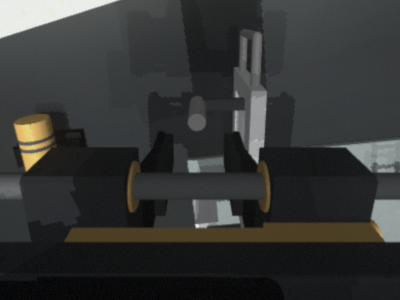

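Emit:
{"fn": "jog_arm", "kwargs": {
  "moves": [
    [-0.005,-0.02,0.3,0,0,0],
    [0,0,0.4,0,0,0],
    [0,0,0.35,0,0,0],
    [0,0,0.2,0,0,0],
    [0,0,0,0,0,0]
  ]
}}

```text
clock: 13.0
position: [0.4015, -0.1261, 0.1427]
eef_rot: [-179.9, 0.0, 73.4]
force: [0.2, -0.7, 1.1]
grip_width: 0.0304
```

Emit:
{"fn": "jog_arm", "kwargs": {
  "moves": [
    [0,0,0,0,0,0],
    [0,0,0,0,0,0],
    [0,0,0,0,0,0],
    [0,0,0,0,0,0]
  ],
  "hand": -1
}}

```text
clock: 13.5
position: [0.4019, -0.1263, 0.1436]
eef_rot: [180.0, -0.0, 73.4]
force: [-0.0, -0.0, 2.1]
grip_width: 0.0133
```

Emit:
{"fn": "jog_arm", "kwargs": {
  "moves": [
    [0.122,-0.037,0,0,0,0.05],
    [0.244,-0.068,0,0,0,0.1],
    [0.244,-0.068,0,0,0,0.1],
    [0.244,-0.068,0,0,0,0.1],
    [0,0,0,0,0,0]
  ]
}}

```text
clock: 14.12
position: [0.4096, -0.0729, 0.1438]
eef_rot: [180.0, -0.0, 53.3]
force: [-3.8, 0.5, 7.2]
grip_width: 0.0129
```

```bash
python3 -c "
from h import *
s=sensors.sense(); x,y=s['position'][:2]-[.5535,-.1206]; r=np.hypot(x,y)
print(r,'door yaw by pos',np.degrees(np.arctan2(y,x)-np.arctan2(.144,-.048)),s['eef_rot'],s['force'],s['torque'],s['grip_width'])"
```

```text
0.1516214394987799 door yaw by pos 53.23025167837571 [ 1.79988301e+02 -2.54813377e-02  5.33465937e+01] [-3.80437381  0.47158748  7.21691714] [-0.05952275  0.71110193  0.05510202] 0.01290880208985293
```

Emit:
{"fn": "jog_arm", "kwargs": {
  "moves": [
    [0.244,-0.068,0,0,0,0.1],
    [0.244,-0.068,0,0,0,0.1],
    [0.244,-0.068,0,0,0,0.1],
    [0.244,-0.068,0,0,0,0.1],
    [0,0,0,0,0,0]
  ]
}}

```text
clock: 14.75
position: [0.4399, -0.0203, 0.1439]
eef_rot: [180.0, -0.1, 30.4]
force: [-2.5, 0.4, 7.0]
grip_width: 0.0132
```

Emit:
{"fn": "jog_arm", "kwargs": {
  "moves": [
    [0.244,-0.068,0,0,0,0.1],
    [0.244,-0.068,0,0,0,0.1],
    [0.244,-0.068,0,0,0,0.1],
    [0.122,-0.037,0,0,0,0.05],
    [0,0,0,0,0,0]
  ]
}}

```text
clock: 15.38
position: [0.4812, 0.0124, 0.1439]
eef_rot: [-180.0, -0.1, 10.4]
force: [-1.2, 0.4, 7.4]
grip_width: 0.0131
```

```bash
python3 -c "
from h import *
s=sensors.sense(); x,y=s['position'][:2]-[.5535,-.1206]; r=np.hypot(x,y)
print(r,'door yaw by pos',np.degrees(np.arctan2(y,x)-np.arctan2(.144,-.048)),s['eef_rot'],s['force'],s['torque'],s['grip_width'])
a=cam('wrist','w8')['image'][:,:,::-1];b=cam('side','s8')['image'][:,:,::-1]
cv2.imwrite('pics/crop8.png',np.vstack([cv2.resize(a[0:240,100:],(630,280)),cv2.resize(b[150:285,230:430],(474,320),interpolation=cv2.INTER_CUBIC)[:,:] if 0 else cv2.copyMakeBorder(cv2.resize(b[150:285,230:430],(474,320),interpolation=cv2.INTER_CUBIC),0,0,0,156,0)]))"
```

```text
0.1513743056324494 door yaw by pos 10.098857860387984 [-1.79990658e+02 -6.03134963e-02  1.03573172e+01] [-1.2118665   0.37677115  7.41548114] [ 0.0934307   0.51167034 -0.10262453] 0.013111160190031728
```

View pics/crop8.png

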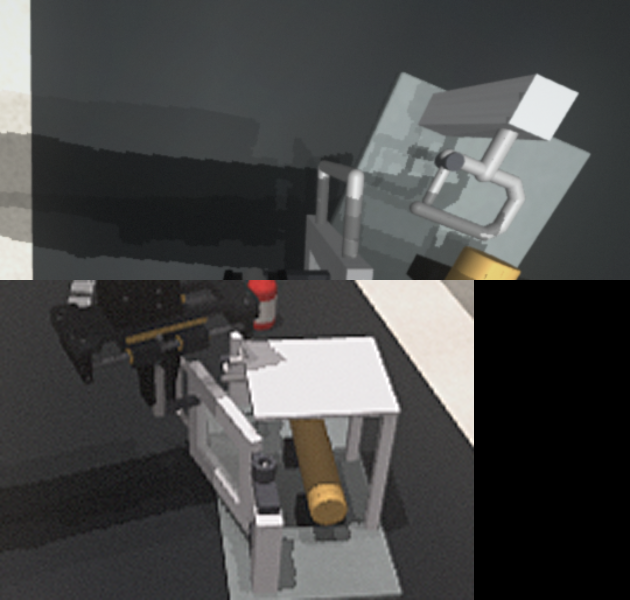

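```bash
python3 -c "
from h import *
d=load('w8'); f=lambda u,v:(100+u/1.167,v/1.167)
for n,u,v in [('ball',450,160),('back top',517,188),('back bot',490,234),('leg end',416,208),('mid',470,192)]:
  q=atz(d,f(u,v),.095); print(n,q.round(4), end=' ')
  w=q[:2]-[.5535,-.1206]; print('r from pin',np.hypot(*w).round(4),'angle',np.degrees(np.arctan2(-w[0],w[1])).round(2))
"
```

```text
ball [0.5766 0.0938 0.095 ] r from pin 0.2156 angle -6.16
back top [0.6195 0.0857 0.095 ] r from pin 0.2166 angle -17.74
back bot [0.6147 0.0569 0.095 ] r from pin 0.1878 angle -19.03
leg end [0.5667 0.0642 0.095 ] r from pin 0.1853 angle -4.07
mid [0.594  0.0787 0.095 ] r from pin 0.2034 angle -11.49
```

Emit:
{"fn": "jog_arm", "kwargs": {
  "moves": [
    [0.244,-0.068,0,0,0,0.1],
    [0.244,-0.068,0,0,0,0.1],
    [0.122,-0.037,0,0,0,0.05],
    [0,0,0,0,0,0]
  ]
}}

```text
clock: 15.98
position: [0.5163, 0.0261, 0.1438]
eef_rot: [-180.0, -0.0, -4.0]
force: [-2.9, 0.1, 7.4]
grip_width: 0.013
```

Emit:
{"fn": "jog_arm", "kwargs": {
  "moves": [
    [0.122,-0.037,0,0,0,0.05],
    [0.122,-0.037,0,0,0,0.05],
    [0,0,0,0,0,0],
    [0,0,0,0,0,0]
  ]
}}

```text
clock: 16.48
position: [0.5311, 0.0291, 0.1437]
eef_rot: [-180.0, -0.1, -9.7]
force: [0.2, 0.6, 5.5]
grip_width: 0.0131
```

```bash
cat > y.py <<'E'
from h import *
s=sensors.sense(); x,y=s['position'][:2]-[.5535,-.1206]; r=np.hypot(x,y)
print(r,'door yaw by pos',np.degrees(np.arctan2(y,x)-np.arctan2(.144,-.048)),s['eef_rot'],s['force'],s['torque'],s['grip_width'])
E
python3 y.py
```

```text
0.15138111524294331 door yaw by pos -9.927807874241672 [-1.79964488e+02 -5.77992492e-02 -9.66392660e+00] [0.20281851 0.62762651 5.47857822] [ 0.0723367   0.14835389 -0.05982215] 0.013091339147535078
```

Emit:
{"fn": "jog_arm", "kwargs": {
  "moves": [
    [0.072,-0.023,0,0,0,0.03],
    [0.048,-0.016,0,0,0,0.02],
    [0,0,0,0,0,0],
    [0,0,0,0,0,0]
  ]
}}

```text
clock: 16.98
position: [0.539, 0.0301, 0.1437]
eef_rot: [-179.9, -0.1, -12.5]
force: [5.9, 1.2, 3.1]
grip_width: 0.0127
```

Emit:
{"fn": "jog_arm", "kwargs": {
  "moves": [
    [0.048,-0.016,0,0,0,0.02],
    [0.048,-0.016,0,0,0,0.02],
    [0,0,0,0,0,0],
    [0,0,0,0,0,0]
  ]
}}

```text
clock: 17.48
position: [0.5441, 0.0306, 0.1436]
eef_rot: [-180.0, 0.0, -14.8]
force: [-0.9, 1.3, 7.7]
grip_width: 0.0135
```

```bash
python3 y.py; python3 -c "
from h import *
a=cam('wrist','w9')['image'][:,:,::-1];b=cam('side','s9')['image'][:,:,::-1]
"
```

```text
0.15147291054152284 door yaw by pos -14.88097369017928 [-1.79986202e+02  1.85528825e-02 -1.48471382e+01] [-0.92611523  1.27764931  7.67837949] [ 0.05026694  0.33690569 -0.02099581] 0.013503701644045995
```

Emit:
{"fn": "jog_arm", "kwargs": {
  "moves": [
    [0.024,-0.008,0,0,0,0.01],
    [0,0,0,0,0,0],
    [0,0,0,0,0,0]
  ]
}}

```text
clock: 17.95
position: [0.5456, 0.0307, 0.1436]
eef_rot: [-180.0, 0.0, -15.4]
force: [-1.3, 1.2, 8.4]
grip_width: 0.013
```

Emit:
{"fn": "jog_arm", "kwargs": {
  "moves": [
    [0,0,0,0,0,0],
    [0,0,0,0,0,0],
    [0,0,0,0,0,0],
    [0,0,0,0,0,0]
  ],
  "hand": -0.35
}}

```text
clock: 18.45
position: [0.5444, 0.0306, 0.1425]
eef_rot: [179.9, 0.2, -15.4]
force: [-6.7, 1.0, 0.9]
grip_width: 0.0278
```

```bash
python3 y.py
```

```text
0.15147417551889436 door yaw by pos -14.974893105511498 [179.94555126   0.18033984 -15.41113144] [-6.74171012  0.99648559  0.89666326] [ 0.03557147  1.24323046 -0.04315941] 0.0278269462559628
```

Emit:
{"fn": "jog_arm", "kwargs": {
  "moves": [
    [-0.08,0,0,0,0,0],
    [0,0,0,0,0,0],
    [0,0,0,0,0,0]
  ]
}}

```text
clock: 18.82
position: [0.5413, 0.0318, 0.1434]
eef_rot: [-180.0, -0.0, -15.4]
force: [-0.0, 0.1, 0.5]
grip_width: 0.0284
```

Free of contact. Lift off and back away.

Emit:
{"fn": "jog_arm", "kwargs": {
  "moves": [
    [0,0,-0.2,0,0,0],
    [0,0,-0.3,0,0,0],
    [0,0,-0.5,0,0,0],
    [0,0,-0.6,0,0,0],
    [-0.5,0,-0.3,0,0,0]
  ]
}}

```text
clock: 19.45
position: [0.5135, 0.0393, 0.2605]
eef_rot: [-179.9, -0.2, -15.5]
force: [0.2, 0.1, 0.6]
grip_width: 0.0282
```

Emit:
{"fn": "jog_arm", "kwargs": {
  "moves": [
    [-0.6,0,0,0,0,0],
    [-0.4,0,0,0,0,0],
    [0,0,0,0,0,0],
    [0,0,0,0,0,0]
  ]
}}

```text
clock: 19.95
position: [0.455, 0.0555, 0.2582]
eef_rot: [-179.9, -0.1, -15.4]
force: [0.2, -1.3, 0.3]
grip_width: 0.0285
```

```bash
python3 y.py; python3 -c "
from h import *
a=cam('wrist','w10');b=cam('side','s10');t=cam('top','t10')
c=proj(a,[[.59,.075,.095]])[0];e=proj(b,[[.59,.075,.095]])[0];f=proj(t,[[.59,.075,.095]])[0];print(c,e,f)
def cr(d,c,w,h,W,H):
    i=d['image'][:,:,::-1]; x=int(np.clip(c[0]-w/2,0,640-w));y=int(np.clip(c[1]-h/2,0,400-h)); print(x,y); return cv2.resize(i[y:y+h,x:x+w],(W,H),interpolation=cv2.INTER_CUBIC)
l=cr(a,c,100,100,500,500); r=np.vstack([cr(b,e+[15,25],120,120,300,300),cr(t,f,50,50,300,300)])
o=np.zeros((600,800,3),np.uint8);o[:500,:500]=l;o[:600,500:]=r;cv2.imwrite('pics/crop10.png',o)"
```

```text
0.20180040079236705 door yaw by pos 10.778237351069986 [-1.79949807e+02 -7.66417181e-02 -1.54295462e+01] [ 0.1735562  -1.26472501  0.3145126 ] [-0.12814502  0.0727926  -0.04206534] 0.028502869297086456
[439.49194496 134.82741304] [331.35346538 187.0542338 ] [303.12694348 179.92057554]
389 84
286 152
278 154
```

View pics/crop10.png

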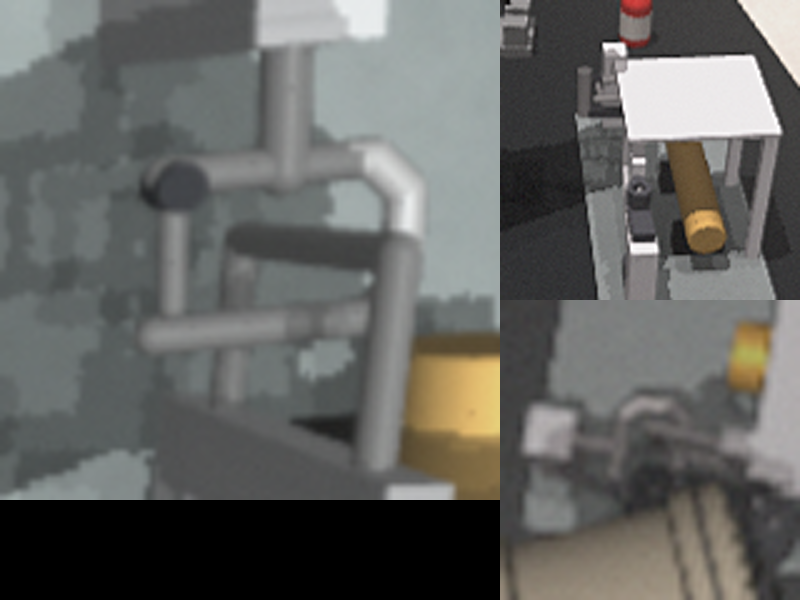

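```bash
python3 -c "
from h import *
d=load('w10');p=[.5535,-.1206,np.radians(-10.3)]
c,s=np.cos(p[2]),np.sin(p[2])
for uv,z in[((469,133),.127),((436,132),.053)]:
  w=atz(d,uv,z)[:2]-p[:2]; print('hook frame',c*w[0]+s*w[1],-s*w[0]+c*w[1]-.2)
print(job_done())"
```

```text
hook frame 0.015237850896060078 0.0020606326859854973
hook frame 0.013434624558327952 -0.0024956853146808344
the job is handed in; nothing more can be done
None
```

The door hangs on both hinge pins, swung shut, with its bar caught in the snap hook. I handed the job in after about 20 s on the robot's clock; hand-in reported no verdict.

- **Hanging:** I lifted the door from the rack by its top rail. I measured the pins against the door with the wrist camera, brought the door in from the front and lowered it. It met the lower bracket at about the expected height, and I let go of it standing open at about 84°.
- **Shutting:** I took the door again by its pull and swung it shut. The push force rose to about 6 N and then dropped away, which fits the arm snapping closed.
- **Letting go:** As the fingers opened, one pressed on something, probably the roof edge or the door front, with about 7 N. I moved back 5 mm, the force went to zero, and I then lifted clear.

**Last checks**
- **Hook:** The last wrist picture shows the sprung arm lying straight across the mouth behind the bar. I measured the bar at x about +14 mm and y about 0 mm from the hook's middle. The latch angle could only be judged by eye.
- **Hinge:** The upper knuckle sits within about 1.5 pixels (3–4 mm) of where a seated knuckle should appear. That is as fine as the side camera shows, and I did not see the lower knuckle separately.
- **Tilt:** The free end sagged slightly, about 0.03 rad estimated from the pull's position, against the limit of 0.06.
- **Disagreement:** My two estimates of the bay's yaw were −11.0° and about −10.3°, which moves the bar's x by about 2.5 mm and stays inside the limits.
- **Bystanders:** The arm did not go near the bottle, meter or brass tool. I did not measure their positions again at the end.

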